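# Lock the kitchen's blade safe

## Robot

A 7-joint arm with a two-finger parallel gripper is mounted at the origin on the work surface. World frame = base frame: x ahead of the robot, y to its left, z up, the work surface at z = 0. Lengths are in m, angles in rad, forces in N, time in s.
With the tool pointing down it reaches from about 0.4 to 0.85 m from the base axis. Payload 6.9 kg.
Tool frame: the origin (TCP) lies at the very end of the fingers, on their centre line; the grasp point (between the pads) lies 19 mm behind it; z points along the fingers, y is the direction in which the jaws open and shut (so a half turn about z gives the same grasp; the last joint's range is limited). The gripper opens to 85 mm and grips with 20 to 120 N. Pads are 22 mm wide; open, the fingers measure 114 mm over their backs; the gripper's body (76 mm by 85 mm) begins 54 mm behind the grasp point. The pads swing forward as they close: fully open they stand 13 mm farther back than shut.
Start: joints at [-1.065, 0.507, -0.238, 1.5, 0.126, 1.149, -0.155], TCP at [0.244, 0.575, 0.231] pointing down, gripper open.
Joint ranges: [-3.08, 3.08], [-0.24, 2.05], [-1.43, 1.35], [0, 2.5], [-1.52, 4.66], [0.17, 1.96], [-2.89, 2.89]. Speed limits (rad/s): [2.39, 2.39, 3.14, 3.14, 3.14, 3.14, 3.14].

## Interface

Orientations are given as a unit quaternion [x, y, z, w].
In Python, from plant import sensors, grab_frame, camera_info, env gives the robot as it stands.
- The arm moves only by the tool arm_command, never from a script. Its argument "rows" is a list of rows, each a list of 5 numbers: the closure, from 0 (fully open) to 1 (shut), then the shift along the tool's x, y, z in m, then the turn about the tool's z in rad. In form: [[jaw, dx, dy, dz, turn], ...]. A call has 1 to 8 rows; each row is the pose to reach, as a shift and turn from the pose commanded when the call began, along the tool's axes at that moment; what a row does not reach only later rows make up. A row lasts 1/10 s, in which the tool goes at most 50 mm and 8.59 degrees, less where a joint would pass 70% of its speed; a pose out of reach is approached as far as the arm can. A call with a gripper value outside its range is refused whole. The fingers move at their own pace and stop on an object; "newtons" is the grip in N (left out, the last holds). Time passes only in rows, so rows that repeat a pose let the fingers close. It gives the time, the measured TCP pose, the force and the opening at its end, in the units of the state.
- sensors.get_obs(): the state, without advancing time (a new reading comes with each control period).
- grab_frame(name): name is "scene" or "top" or "wrist"; returns (picture, depth): 420x560x3 uint8, red, green, blue; 420x560 float32, m along the optical axis (not along the pixel's ray), 0 where there is no reading.
- camera_info(name): a dict with "fx", "fy", "cx", "cy" (pixels), "T" (4x4, takes a point from camera to world coordinates). Camera axes: x right, y down, z forward; pixel columns grow to the right and rows downward; lengths in m; the calibration is good to about 2 mm. A picture is of the moment at which its call begins: read the wrist's pose just before it. camera_info takes no time and is no camera call; for the wrist camera it gives the pose at the moment of the call.
- env.finish_job(): hands the job in, once; it reports no verdict.
The state is a dict: "clock": time; "joint_positions": joint angles; "joint_velocities": joint speeds; "joint_torque": joint torques, N m; "ee_pos": TCP position; "tcp_rot": TCP orientation; "force": force on the tool from outside, world axes, zero at the start; "moment": the same for the moment, N m; "gripper_width": finger opening in m.
Only numpy, scipy, OpenCV 4.12 (cv2) and the standard library are available. Lean on these libraries where they do the work, as an engineer would, in place of code of your own. Each camera call takes 0.05 s, during which the arm holds its last target. There are 200 camera calls.

## Task

Lock away the slicer blades: shut the lid of the steel blade safe, then take the red-capped shackle from its blue stand, put both legs through the yellow hasp plate into the brass lock and press it down until it clicks fully home, and let go. Feel for the holes and do not force it; leave the other things on the counter alone.

Things in the scene. Friction and masses are not known exactly. Their poses are not given: they have to be found in the camera images.
- safe: stainless open-topped box, 170 (x) by 240 (y) by 77 mm high, fixed to the counter, green-backed blades inside; origin at the centre of its underside, z up; its front (lock side) looks along its own -x. More than 60 N between the shackle and the safe (its lock and hasp plate included), a hard knock too, damages it: touch down slowly, 15 mm/s or so
- lock_nominal (a point): point of the safe, x = -110, y = 0, z = 74 mm in its frame: middle of the brass lock's flat top IF the lock were centred. The lock (34 by 84 by 60 mm) is bolted in a slotted bracket, up to 12 mm either way along the safe's y; no reading shows this: feel or look. Two square bores in its top, 11.5 mm wide, 1 mm chamfers, at y = +24 and -24 mm from the lock's middle, 32 mm deep
- lock_home (a point): point of the safe, x = -110, y = 0, z = 108 mm in its frame: where the red cap's centre ends with the shackle fully home (but for the lock's y offset), legs on the bores' floors, 32 mm deep. Sprung pawls hidden in the bores touch the leg tips about 20 mm down, resist with some 5 to 15 N in all until about 28 mm deep, then click into the legs' grooves and hold
- lid (a joint): hinge of the lid, rad: 0 = shut; starts open at 0.45 to 0.9; grows as the front edge rises. Hinge line along the safe's y at x = +85, z = 77 mm in its frame. Stiff: stays where it is left, its edge yields to about 5 to 10 N. The lid is 170 by 240 by 8 mm, its top at z = 85 mm when shut
- lid_edge (a point): middle of the lid's front upper edge, 170 mm from the hinge line; axes turn with the lid. A yellow hasp plate, 104 mm wide (y), 4 mm thick, sticks out 45 mm in front of it (top 2 mm lower) and lies over the lock when shut (top at z = 83 mm); its two slots, 20 (x) by 40 (y) mm, centred over x = -110, y = +24 and -24 mm of the safe, pass the legs at any lock offset
- shackle_grip (a point): centre of the shackle's red cap, a block 16 (x) by 62 (y) by 24 mm high, to be grasped across its 16 mm. Two steel legs, 10 mm thick with slightly tapered ends (8.4 mm at the tip), go down at y = +24 and -24 mm, tips 66 mm below this point. Alike both ways round. About 200 g. It starts standing loosely in the stand
- stand: fixed blue block, 56 (x) by 104 (y) by 40 mm high; origin at its underside's centre; two loose 15 mm square wells at y = +24 and -24 mm, 30 mm deep, hold the shackle's legs; the red cap then spans z = 64 to 88 mm, its long side along the stand's y
- tub_seeds: lidded amber deli tub, 90 mm across, 75 mm high; origin at its underside. A bystander: leave it alone
- tub_herbs: lidded green deli tub, 90 mm across, 70 mm high; origin at its underside. A bystander: leave it alone
- mixing_bowl: stainless mixing bowl, 180 mm across, 70 mm high, standing on a flat black scale 18 mm high; origin at its underside. A bystander: leave it alone
- courgette: green courgette lying on the table, 194 mm long, 44 mm thick; origin at its underside. A bystander: leave it alone
- spatula: black-handled spatula lying on the table, about 280 mm long; origin at its underside. A bystander: leave it alone
- ramekin: white ramekin, 76 mm across, 45 mm high; origin at its underside. A bystander: leave it alone
Things that resemble listed ones, but are neither listed nor needed, are in the scene too. Of the things like the part that bears shackle_grip, leave any that is black; of the rest the larger one is meant.

How it is judged:
By the outcome, as a careful person would: the job done as asked, in the order asked, and still so for the second after the job is handed in, with the robot touching nothing.
It also fails if it takes over 72 s, if anything falls off the work surface, if the arm or the gripper's body presses on something with over 40 N, if the wrist force passes 120 N, or if a joint passes its speed limit or range.

## Working session

There is one attempt and no reset: what is moved stays moved. The work goes in short steps, Python scripts to look and compute and a tool call to move; the robot and the scene stay as the last step left them, time stands still between calls to the robot, and variables do not carry over. Pictures are saved under pics/ and viewed, about 8 in all and at most 12, crops included, and the job is handed in when it is done.

Besides the shell and the picture viewer there is one more tool, called after "Request:" as a command line: name --pt "numbers of a row" for each row, then --argument value for the rest. arm_command: Moves the arm, as the interface text tells. Its arguments: {"type":"object","properties":{"rows":{"type":"array","items":{"type":"array","items":{"type":"number"}}},"newtons":{"type":"number"}},"required":["rows"]}

```bash
ls; mkdir -p pics; cat > h.py <<'E'
import numpy as np, cv2
from plant import sensors, grab_frame, camera_info, env
def save(n,a,s=1,):
    cv2.imwrite('pics/'+n+'.png',cv2.resize(a[:,:,::-1],None,fx=s,fy=s,interpolation=cv2.INTER_CUBIC))
def pts(d,ci):
    v,u=np.mgrid[:d.shape[0],:d.shape[1]]
    P=np.stack([(u-ci['cx'])/ci['fx']*d,(v-ci['cy'])/ci['fy']*d,d],-1)
    T=np.array(ci['T']); return P@T[:3,:3].T+T[:3,3]
E
python3 - <<'E'
from h import *
o=sensors.get_obs();print({k:np.round(v,3) for k,v in o.items()})
for n in('top','scene'):
    c=camera_info(n);a,d=grab_frame(n);save(n+'0',a,1.4 if n=='top' else 1.4);np.savez('pics/'+n+'0.npz',a=a,d=d,P=pts(d,c));print(n,c['fx'],np.round(c['T'],3).tolist())
E
```

```text
pics
{'clock': np.float64(0.0), 'joint_positions': array([-1.065,  0.508, -0.238,  1.501,  0.126,  1.149, -0.155]), 'joint_velocities': array([ 0.   , -0.   , -0.001, -0.002,  0.001, -0.002, -0.001]), 'joint_torque': array([-0.0000e+00, -6.2060e+01, -2.1870e+00, -2.4967e+01,  1.3000e-02,
        1.2000e-02, -0.0000e+00]), 'ee_pos': array([0.244, 0.575, 0.23 ]), 'tcp_rot': array([ 0.199,  0.98 , -0.001, -0.   ]), 'force': array([0.141, 0.352, 0.195]), 'moment': array([-0.01 ,  0.01 , -0.049]), 'gripper_width': np.float64(0.085)}
top 406.4126668183091 [[-0.025, -0.996, 0.088, 0.454], [-1.0, 0.026, 0.011, 0.034], [-0.014, -0.087, -0.996, 1.19], [0.0, 0.0, 0.0, 1.0]]
scene 399.2704286568946 [[0.663, 0.567, -0.489, 1.072], [0.748, -0.512, 0.422, -0.43], [-0.011, -0.646, -0.763, 0.913], [0.0, 0.0, 0.0, 1.0]]
```

View pics/top0.png

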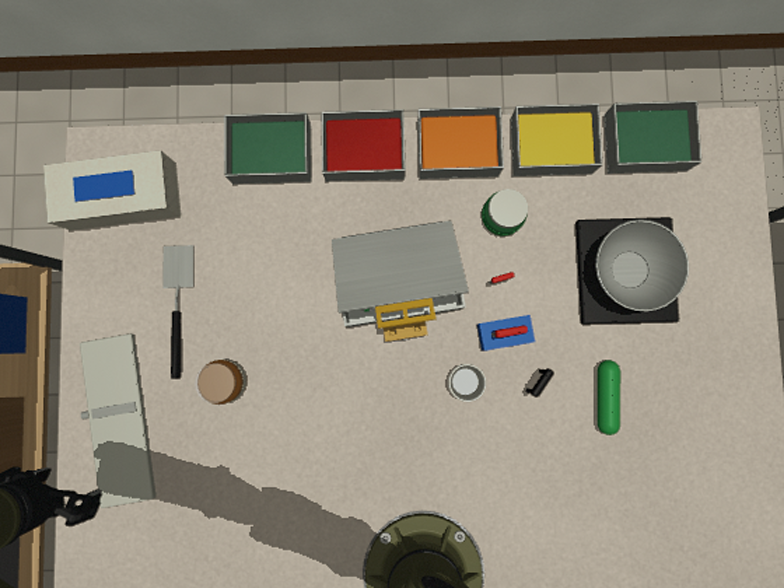

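View pics/scene0.png

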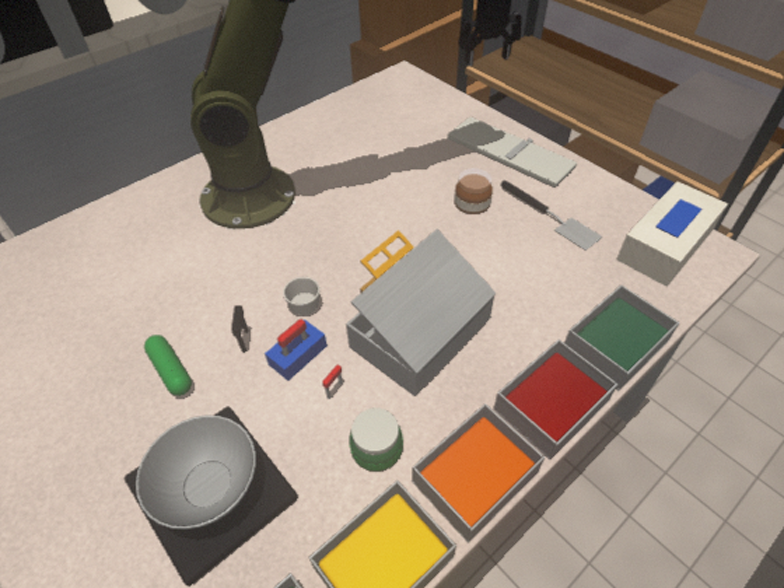

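The top view (784x588 view) shows three shackle-like things: a red-capped one in the blue stand (509,332), a smaller red one lying at (501,278) and a black one at (538,381). The one in the stand fits, as it is the larger red one. The open safe is at (400,275), with the yellow hasp at (405,315) and the brass lock just below it. I'll measure these and take an enlarged crop.

```bash
python3 - <<'E'
from h import *
z=np.load('pics/top0.npz');a,P=z['a'],z['P']
save('crop0',a[140:285,225:405],4)
hsv=cv2.cvtColor(a,cv2.COLOR_RGB2HSV).astype(int);H,S,V=[hsv[...,i] for i in range(3)]
def rep(n,m,k=None):
    c,l,st,ce=cv2.connectedComponentsWithStats(m.astype(np.uint8))
    for i in range(1,c):
        if st[i,4]<25: continue
        q=P[l==i]; r=cv2.minAreaRect((q[:,:2]*1000).astype(np.float32))
        print(n,st[i].tolist(),'z',np.round(np.percentile(q[:,2],[5,50,95]),3),'rect',np.round(r[0],1),np.round(r[1],1),round(r[2],1),'med',np.round(np.median(q,0),4))
roi=np.zeros(H.shape,bool);roi[150:285,225:405]=1
rep('red',roi&((H<6)|(H>172))&(S>150))
rep('blue',roi&(H>100)&(H<125)&(S>120))
rep('yel',roi&(H>15)&(H<28)&(S>140))
# lid plane
m=roi&(S<40)&(P[...,2]>.09)&(P[...,2]<.25); m=cv2.erode(m.astype(np.uint8),np.ones((5,5)))>0
m[:, :235]=0;m[:,335:]=0
q=P[m]; c=q.mean(0);u,s,vt=np.linalg.svd(q-c,full_matrices=False);n=vt[2]*np.sign(vt[2][2])
print('lid n',n,'angle',np.arccos(n[2]),'yawdir',np.degrees(np.arctan2(n[1],n[0])),len(q),'rms',s[2]/len(q)**.5)
m=roi&(S<60)&(P[...,2]>.08); m[:, :235]=0;m[:,335:]=0
q=P[m]; q=q[abs((q-c)@n)<.006]
# in-plane coordinates
ex=np.cross([0,0,1],n);ex/=np.linalg.norm(ex);ey=np.cross(n,ex)
uv=np.stack([(q-c)@ex,(q-c)@ey],1);r=cv2.minAreaRect((uv*1000).astype(np.float32));print(r)
cc=c+r[0][0]/1000*ex+r[0][1]/1000*ey;print('lid top centre',cc,'ex',ex,'ey',ey)
print('pct',np.percentile(uv,[1,99],axis=0))
E
```

```text
red [351, 195, 16, 7, 61] z [0.053 0.058 0.062] rect [529.7 -76.8] [ 18.3 267.4] 30.4 med [ 0.5856 -0.1711  0.0577]
red [354, 233, 23, 8, 119] z [0.084 0.087 0.091] rect [ 477.3 -180.5] [14.1 60.2] 7.3 med [ 0.4777 -0.1801  0.0875]
blue [341, 225, 41, 25, 581] z [0.03  0.04  0.044] rect [463.9 -99.1] [ 54.6 265.9] 8.5 med [ 0.4723 -0.1732  0.0401]
yel [268, 213, 43, 31, 751] z [0.047 0.164 0.183] rect [495.   25.5] [ 79.4 109.5] 6.5 med [0.4988 0.0248 0.1644]
lid n [0.46494252 0.06124419 0.88322002] angle 0.48811158603979454 yawdir 7.504039021672133 3540 rms 0.001594436454766592
((-1.2781982421875, -12.868721008300781), (240.6056365966797, 174.0720672607422), 0.09750974178314209)
lid top centre [0.6102261  0.03687369 0.12391469] ex [-0.13059608  0.99143566  0.        ] ey [-0.87565582 -0.11534508  0.46895884]
pct [[-0.11845523 -0.09556835]
 [ 0.11604004  0.07269447]]
```

View pics/crop0.png

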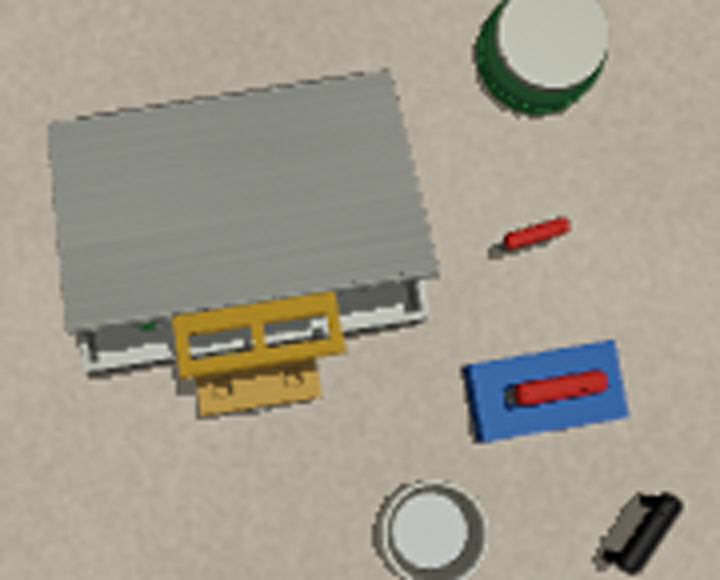

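The crop confirms it: the red cap in the blue stand is the large one, the loose red one is clearly smaller, and the third is black. The lid is open at about 0.49 rad with the safe yawed about 7.5°, and the brass bores are just visible.

```bash
cat >> h.py <<'E'
from scipy.spatial.transform import Rotation as Rn
def go(x,y,z,head=None):
    o=sensors.get_obs();R=Rn.from_quat(o['tcp_rot']).as_matrix();d=R.T@(np.array([x,y,z])-o['ee_pos'])
    t=0
    if head is not None:
        h=np.arctan2(R[1,1],R[0,1]); t=-(np.radians(head)-h); t=(t+np.pi/2)%np.pi-np.pi/2
    print('shift',np.round(d,4),'turn',round(t,4),'at',np.round(o['ee_pos'],4),'F',np.round(o['force'],1),'w',round(float(o['gripper_width']),4),'t',round(float(o['clock']),2),'j7',round(o['joint_positions'][6],2))
O=np.array([.5966,.0351]);yaw=np.radians(7.5);X=np.array([np.cos(yaw),np.sin(yaw)]);Y=np.array([-X[1],X[0]])
def safe(x,y): return O+x*X+y*Y
E
python3 - <<'E'
from h import *
z=np.load('pics/top0.npz');a,P=z['a'],z['P']
hsv=cv2.cvtColor(a,cv2.COLOR_RGB2HSV).astype(int);H,S,V=[hsv[...,i] for i in range(3)]
m=(H>10)&(H<28)&(S>100);m[:150]=0;m[285:]=0;m[:,:225]=0;m[:,405:]=0
q=P[m];l=np.stack([(q[:,:2]-O)@X,(q[:,:2]-O)@Y,q[:,2]],1)*1000
for n,s in(('lock',(l[:,2]>65)&(l[:,2]<80)&(l[:,0]<-90)),('hasp',l[:,2]>130)):
    print(n,s.sum(),np.percentile(l[s],[1,50,99],axis=0).round(1).tolist(),(l[s].min(0)+l[s].max(0))/2)
b=(H>100)&(H<125)&(S>120)&(abs(P[...,2]-.04)<.006);b[:200]=0;b[280:]=0;b[:,:330]=0;b[:,400:]=0
print('stand',cv2.minAreaRect((P[b][:,:2]*1000).astype(np.float32)))
p=safe(-.055,0);go(p[0],p[1],.2,7.5)
E
```

```text
lock 262 [[-127.2, -36.3, 69.3], [-115.4, 4.6, 74.6], [-100.9, 44.8, 78.9]] [-114.03659836    3.9593689    74.13587211]
hasp 473 [[-104.1, -50.7, 159.9], [-77.8, 0.4, 170.5], [-63.0, 51.2, 185.6]] [-1.02025395e+02 -5.69840339e-02  6.73215123e+02]
stand ((476.14434814453125, -179.77841186523438), (54.329124450683594, 102.6395034790039), 8.541293144226074)
shift [-0.4881 -0.3873  0.0312] turn 1.0391 at [0.2438 0.575  0.2305] F [-0.1 -1.4 -0.5] w 0.0853 t 0.1 j7 -0.15
```

Request:
arm_command --pt "1 -0.04 -0.03 0 0.15" --pt "1 -0.08 -0.063 0 0.3" --pt "1 -0.12 -0.095 0 0.45" --pt "1 -0.16 -0.127 0 0.6" --pt "1 -0.2 -0.159 0 0.75" --pt "1 -0.24 -0.19 0 0.9" --pt "1 -0.28 -0.222 0 1.04" --pt "1 -0.32 -0.254 0 1.04"

```text
clock: 0.9
ee_pos: [0.4357, 0.2224, 0.2312]
tcp_rot: [0.661, 0.75, -0.0, 0.0]
force: [0.9, 0.7, -0.3]
gripper_width: 0.0004
```

```bash
python3 -c "
from h import *
p=safe(-.055,0);go(p[0],p[1],.2,7.5)"
```

```text
shift [-0.2063  0.0812  0.0312] turn -0.0055 at [0.4357 0.2224 0.2312] F [ 0.9  0.7 -0.3] w 0.0004 t 0.9 j7 -0.36
```

Request:
arm_command --pt "1 -0.045 0.017 0 0" --pt "1 -0.09 0.035 0 0" --pt "1 -0.135 0.053 0 0" --pt "1 -0.18 0.071 0.01 0" --pt "1 -0.206 0.081 0.03 0" --pt "1 -0.206 0.081 0.03 0"

```text
clock: 1.5
ee_pos: [0.5423, 0.0253, 0.1988]
tcp_rot: [0.662, 0.749, -0.002, -0.0]
force: [-1.3, -0.3, 0.3]
gripper_width: 0.0002
```

```bash
python3 -c "
from h import *
p=safe(-.055,0);go(p[0],p[1],.16,7.5)"
```

```text
shift [0.0027 0.0003 0.0387] turn -0.0079 at [0.5423 0.0253 0.1988] F [-1.3 -0.3  0.3] w 0.0002 t 1.5 j7 0.11
```

Now press the lid down steadily.

Request:
arm_command --pt "1 0 0 0.015 0" --pt "1 0 0 0.03 0" --pt "1 0 0 0.036 0" --pt "1 0 0 0.042 0" --pt "1 0 0 0.048 0" --pt "1 0 0 0.054 0" --pt "1 0 0 0.06 0" --pt "1 0 0 0.066 0"

```text
clock: 2.3
ee_pos: [0.5424, 0.0306, 0.135]
tcp_rot: [0.66, 0.752, 0.0, 0.0]
force: [-1.0, -0.1, 2.8]
gripper_width: -0.0002
```

Request:
arm_command --pt "1 0 0 0.006 0" --pt "1 0 0 0.012 0" --pt "1 0 0 0.018 0" --pt "1 0 0 0.024 0" --pt "1 0 0 0.03 0" --pt "1 0 0 0.034 0" --pt "1 0 0 0.038 0"

```text
clock: 3.0
ee_pos: [0.5422, 0.0305, 0.0968]
tcp_rot: [0.66, 0.752, -0.0, -0.0]
force: [-1.4, -0.2, 1.9]
gripper_width: 0.0
```

Request:
arm_command --pt "1 0 0 0.003 0" --pt "1 0 0 0.006 0" --pt "1 0 0 0.008 0" --pt "1 0 0 0.01 0" --pt "1 0 0 0.011 0" --pt "1 0 0 0.011 0"

```text
clock: 3.6
ee_pos: [0.5426, 0.0306, 0.0862]
tcp_rot: [0.66, 0.752, 0.0, 0.0]
force: [0.2, 0.5, 0.4]
gripper_width: 0.0001
```

Request:
arm_command --pt "1 0 0 0.001 0" --pt "1 0 0 0.002 0" --pt "1 0 0 0.002 0"

```text
clock: 3.9
ee_pos: [0.5428, 0.0306, 0.0851]
tcp_rot: [0.66, 0.752, 0.001, 0.0]
force: [-3.2, -0.6, 8.0]
gripper_width: 0.0001
```

```bash
python3 - <<'E'
from h import *
c=camera_info('top');a,d=grab_frame('top');P=pts(d,c);save('top1',a[120:285,205:405],4)
l=np.stack([(P[...,:2]-O)@X,(P[...,:2]-O)@Y],-1)
for x0 in(-.08,-.07,-.05,0,.05,.08):
    m=(abs(l[...,0]-x0)<.005)&(abs(abs(l[...,1])-.09)<.02);print(x0,m.sum(),np.round(np.median(P[m][:,2]),4) if m.any() else '')
go(.54,.03,.08)
E
```

```text
-0.08 96 0.0855
-0.07 95 0.0859
-0.05 89 0.0855
0 82 0.0854
0.05 100 0.085
0.08 96 0.0855
shift [-0.0002 -0.0028  0.005 ] turn 0 at [0.5428 0.0306 0.085 ] F [-2.4  0.5  7.6] w -0.0002 t 3.95 j7 0.14
```

View pics/top1.png

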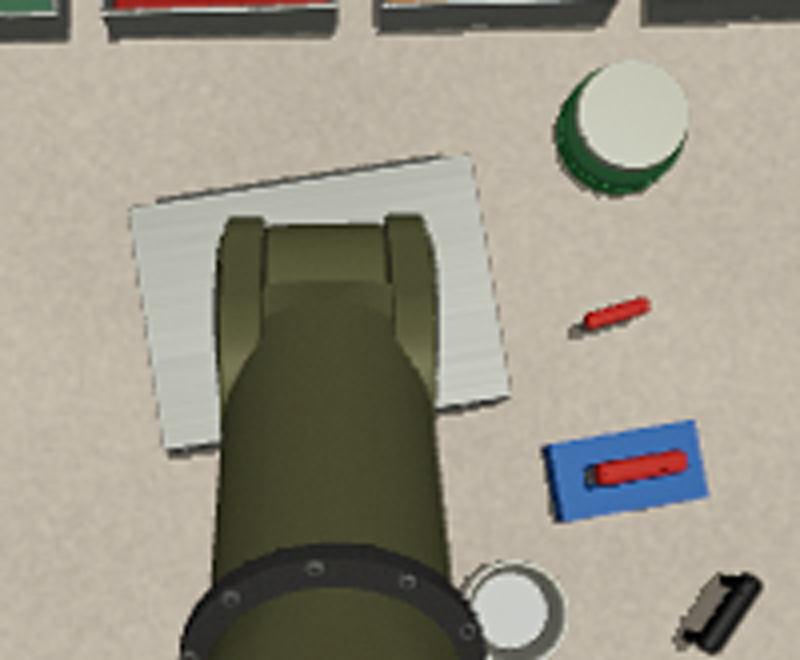

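The lid lies flat at z≈0.0855 over its whole length, so it is shut, and the shackle is untouched. Next: a slightly firmer press, then lift and go above the shackle.

Request:
arm_command --pt "1 0 0 0.001 0" --pt "1 0 0 0.001 0" --pt "1 0 0 -0.04 0" --pt "1 0 0 -0.08 0" --pt "0 0 0 -0.12 0" --pt "0 0 0 -0.12 0"

```text
clock: 4.55
ee_pos: [0.5455, 0.0305, 0.2096]
tcp_rot: [0.66, 0.751, 0.004, 0.003]
force: [0.5, -0.4, -0.3]
gripper_width: 0.0283
```

```bash
python3 -c "
from h import *
go(.4765,-.18,.19,7.5)"
```

```text
shift [-0.1998 -0.0959  0.0187] turn -0.0012 at [0.5455 0.0305 0.2096] F [ 0.5 -0.4 -0.3] w 0.0283 t 4.55 j7 0.11
```

Request:
arm_command --pt "0 -0.04 -0.019 0 0" --pt "0 -0.08 -0.038 0 0" --pt "0 -0.12 -0.057 0 0" --pt "0 -0.16 -0.076 0 0" --pt "0 -0.2 -0.094 0.012 0" --pt "0 -0.2 -0.094 0.012 0" --pt "0 -0.2 -0.094 0.012 0"

```text
clock: 5.25
ee_pos: [0.4745, -0.1809, 0.1916]
tcp_rot: [0.661, 0.751, -0.0, -0.0]
force: [0.9, 0.7, -0.1]
gripper_width: 0.0853
```

```bash
python3 - <<'E'
from h import *
go(.4765,-.18,.06,7.5)
c=camera_info('wrist');a,d=grab_frame('wrist');P=pts(d,c);save('w0',a)
hsv=cv2.cvtColor(a,cv2.COLOR_RGB2HSV).astype(int);H,S,V=[hsv[...,i] for i in range(3)]
m=((H<6)|(H>172))&(S>150)&(abs(P[...,2]-.088)<.006)
r=cv2.minAreaRect((P[m][:,:2]*1000).astype(np.float32));print(m.sum(),r,np.median(P[m],0))
E
```

```text
shift [0.0006 0.0022 0.1316] turn -0.0039 at [ 0.4745 -0.1809  0.1916] F [ 0.9  0.7 -0.1] w 0.0853 t 5.25 j7 0.55
1610 ((477.1719665527344, -179.56423950195312), (15.305951118469238, 60.22468185424805), 7.996131420135498) [ 0.47706562 -0.17751625  0.08719892]
```

Request:
arm_command --pt "0 0 0.0025 0.03 0" --pt "0 0 0.0025 0.06 0" --pt "0 0 0.0025 0.085 0" --pt "0 0 0.0025 0.11 0" --pt "0 0 0.0025 0.125 0" --pt "0 0 0.0025 0.131 0" --pt "0 0 0.0025 0.131 0" --pt "0.3 0 0.0025 0.131 0" --newtons 60

```text
clock: 6.1
ee_pos: [0.4783, -0.1791, 0.0619]
tcp_rot: [0.659, 0.752, 0.0, 0.0]
force: [-1.7, 0.3, 0.1]
gripper_width: 0.0731
```

Request:
arm_command --pt "1 0 0 0 0" --pt "1 0 0 0 0" --pt "1 0 0 0 0" --pt "1 0 0 0 0" --pt "1 0 0 0 0" --pt "1 0 0 0 0"

```text
clock: 6.7
ee_pos: [0.4778, -0.1798, 0.0618]
tcp_rot: [0.66, 0.752, 0.0, 0.0]
force: [0.0, 1.2, 6.4]
gripper_width: 0.0147
```

Request:
arm_command --pt "1 0 0 -0.005 0" --pt "1 0 0 -0.015 0" --pt "1 0 0 -0.03 0" --pt "1 0 0 -0.05 0" --pt "1 0 0 -0.07 0" --pt "1 0 0 -0.09 0" --pt "1 0 0 -0.11 0" --pt "1 0 0 -0.11 0"

```text
clock: 7.5
ee_pos: [0.4787, -0.1803, 0.1741]
tcp_rot: [0.66, 0.751, 0.001, 0.002]
force: [-1.0, 0.0, -2.8]
gripper_width: 0.015
```

```bash
python3 - <<'E'
from h import *
p=safe(-.11,.004);go(p[0],p[1],.17,7.5)
for n in ('wrist','scene','top'):
    c=camera_info(n);a,d=grab_frame(n);P=pts(d,c)
    np.savez('pics/%s2.npz'%n,a=a,P=P)
    hsv=cv2.cvtColor(a,cv2.COLOR_RGB2HSV).astype(int);H,S,V=[hsv[...,i] for i in range(3)]
    o=sensors.get_obs();R=Rn.from_quat(o['tcp_rot']).as_matrix()
    m=((H<6)|(H>172))&(S>120)
    q=(P-o['ee_pos'])@R*1000; m&=(np.linalg.norm(q,axis=-1)<80)
    if m.sum()>5: print(n,m.sum(),np.percentile(q[m],[2,50,98],axis=0).round(1).tolist())
    if n=='wrist': save('w2',a)
E
```

```text
shift [0.2022 0.0347 0.0038] turn -0.0012 at [ 0.4787 -0.1803  0.1741] F [-1.   0.  -2.8] w 0.015 t 7.5 j7 0.56
wrist 6121 [[-27.9, -7.2, -28.5], [5.5, 0.2, -26.8], [29.5, 7.6, -13.4]]
scene 80 [[-32.8, -1.3, -28.6], [-22.3, 7.1, -24.0], [-8.8, 10.2, -7.6]]
top 37 [[16.4, -7.4, -28.2], [23.6, -0.5, -25.9], [28.8, 6.4, -13.8]]
```

View pics/w2.png

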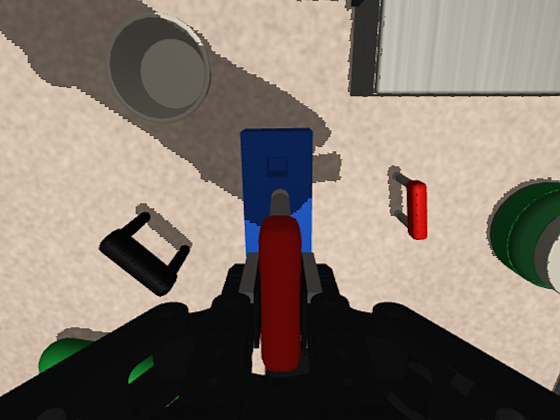

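The shackle is held squarely: the red cap spans (265–300, 215–370) and the far leg is at (280,200). I'll move near the lock and look down at the bores through the slots.

Request:
arm_command --pt "1 0.03 0.01 0 0" --pt "1 0.06 0.02 0 0" --pt "1 0.09 0.03 0 0" --pt "1 0.12 0.035 0 0" --pt "1 0.12 0.035 0 0" --pt "1 0.12 0.035 0 0"

```text
clock: 8.25
ee_pos: [0.496, -0.0555, 0.1702]
tcp_rot: [0.659, 0.752, -0.001, -0.001]
force: [0.2, -1.3, -1.9]
gripper_width: 0.0151
```

```bash
python3 - <<'E'
from h import *
p=safe(-.11,.004);go(p[0],p[1],.17,7.5)
c=camera_info('wrist');a,d=grab_frame('wrist');P=pts(d,c);np.savez('pics/w3.npz',a=a,d=d,P=P,T=c['T'],K=[c['fx'],c['fy'],c['cx'],c['cy']])
hsv=cv2.cvtColor(a,cv2.COLOR_RGB2HSV).astype(int);H,S,V=[hsv[...,i] for i in range(3)]
m=(H>10)&(H<30)&(S>100)&(V>60)
l=np.stack([(P[...,:2]-O)@X,(P[...,:2]-O)@Y,P[...,2]],-1)*1000
for n,s in(('lock',m&(abs(l[...,2]-74)<3)),('hasp',m&(abs(l[...,2]-83)<3))):
    v,u=np.where(s);print(n,s.sum(),'px',u.min(),u.max(),v.min(),v.max(),np.percentile(l[s],[1,50,99],axis=0).round(1).tolist())
v,u=np.where(m);u0,v0=max(u.min()-10,0),max(v.min()-10,0);print(u0,v0)
save('w3',a[0:260,200:460],3/1.3)
E
```

```text
shift [0.0807 0.0016 0.0002] turn 0.0011 at [ 0.496  -0.0555  0.1702] F [ 0.2 -1.3 -1.9] w 0.0151 t 8.25 j7 0.3
lock 3269 px 268 326 7 155 [[-119.6, -36.2, 72.1], [-109.6, 11.1, 73.9], [-99.5, 45.7, 75.5]]
hasp 8279 px 251 326 2 178 [[-129.3, -50.1, 81.1], [-101.3, 5.2, 82.8], [-85.9, 52.8, 84.5]]
240 0
```

View pics/w3.png

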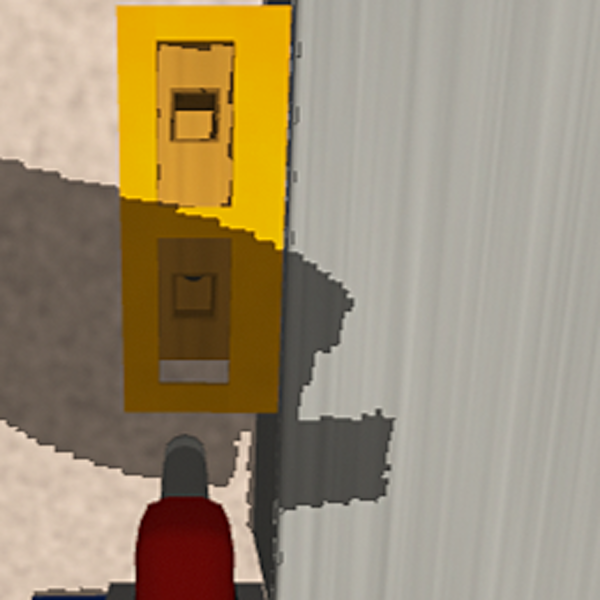

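The picture shows both bores inside the slots (crop pixels (195,115) and (195,294)) and the held leg at (185,440). Next I cast the bores onto the lock top and compare them with the cap in the tool frame.

```bash
python3 - <<'E'
from h import *
z=np.load('pics/w3.npz');a,d,P,T,K=[z[k] for k in('a','d','P','T','K')]
o=sensors.get_obs();R=Rn.from_quat(o['tcp_rot']).as_matrix()
def ray(u,v,h):
    r=T[:3,:3]@np.array([(u-K[2])/K[0],(v-K[3])/K[1],1]);return T[:3,3]+r*(h-T[2,3])/r[2]
k=260/600;B=[]
for cx,cy in((194.5,114.5),(195,294)):
    w=ray(200+cx*k,cy*k,.0735);B.append(w);print('bore',w.round(4),'safe',((w[:2]-O)@X*1e3).round(1),((w[:2]-O)@Y*1e3).round(1),'tool',((w-o['ee_pos'])@R*1e3).round(1))
hsv=cv2.cvtColor(a,cv2.COLOR_RGB2HSV).astype(int);H,S,V=[hsv[...,i] for i in range(3)]
q=(P-o['ee_pos'])@R*1e3
m=((H<6)|(H>172))&(S>120)&(np.linalg.norm(q,axis=-1)<80)
t=q[m];top=t[t[:,2]<-24];print('cap top z',np.median(top[:,2]),'x',np.percentile(top[:,0],[.5,99.5]),'y',np.percentile(top[:,1],[.5,50,99.5]))
r=cv2.minAreaRect(top[:,:2].astype(np.float32));print(r)
# leg
g=(S<60)&(q[...,2]>-5)&(q[...,2]<60)&(q[...,0]>12)&(q[...,0]<40)&(abs(q[...,1])<12)
t=q[g]
for z0 in range(0,60,8):
    s=t[abs(t[:,2]-z0)<4]
    if len(s)>5: print('leg z',z0,len(s),'x',np.percentile(s[:,0],[2,50,98]).round(1),'y',np.percentile(s[:,1],[2,50,98]).round(1))
E
```

```text
bore [0.4841 0.0495 0.0735] safe -109.7 28.9 tool [106.7   2.   96.9]
bore [0.4906 0.0025 0.0735] safe -109.3 -18.5 tool [59.3  2.4 96.9]
cap top z -25.374426628758386 x [-28.22866399  29.67090054] y [-7.55752978 -0.23879345  6.5010072 ]
((0.7303867340087891, -1.0921430587768555), (16.586896896362305, 59.312076568603516), 88.43392181396484)
leg z 0 48 x [13.2 28.8 29.5] y [-11.4  -0.1  11.7]
leg z 8 102 x [26.3 28.7 29.4] y [-4.8 -0.1  4.1]
leg z 16 93 x [25.9 28.7 29.4] y [-5.  -0.4  4.3]
leg z 24 80 x [25.3 28.7 29.4] y [-4.8 -0.1  4.3]
leg z 32 69 x [26.2 28.7 29.3] y [-4.9 -0.4  4.2]
leg z 40 19 x [25.8 28.4 29.3] y [-4.9  0.1  4.2]
leg z 48 77 x [24.7 27.5 29.2] y [-4.8 -0.4  4. ]
```

Request:
arm_command --pt "1 0.025 0.001 0 0" --pt "1 0.05 0.002 0 0" --pt "1 0.07 0.0025 0 0" --pt "1 0.083 0.0025 0 0" --pt "1 0.083 0.0025 0.005 0" --pt "1 0.083 0.0025 0.01 0" --pt "1 0.083 0.0025 0.01 0" --pt "1 0.083 0.0025 0.01 0"

```text
clock: 9.1
ee_pos: [0.4883, 0.0252, 0.161]
tcp_rot: [0.66, 0.751, -0.0, -0.0]
force: [-0.1, 0.6, -1.6]
gripper_width: 0.0153
```

```bash
python3 - <<'E'
from h import *
w=(np.array([.4841,.0495])+[.4906,.0025])/2
print('mid',w,'safe',(w-O)@X,(w-O)@Y)
for i in range(2):
    c=camera_info('wrist');a,d=grab_frame('wrist')
    t=w-.0002*Y+.0003*X;go(t[0],t[1],.14,7.5)
save('w4',a[60:260,180:380],3)
E
```

```text
mid [0.48735 0.026  ] safe -0.10950313945429133 0.005237838261538971
shift [ 0.0005 -0.0007  0.0212] turn -0.0026 at [0.4885 0.0254 0.1612] F [ 0.8 -0.4 -2.7] w 0.0149 t 9.15 j7 0.12
shift [ 0.0003 -0.0008  0.0213] turn -0.0022 at [0.4885 0.0257 0.1613] F [ 0.2  0.5 -1.4] w 0.0147 t 9.2 j7 0.12
```

View pics/w4.png

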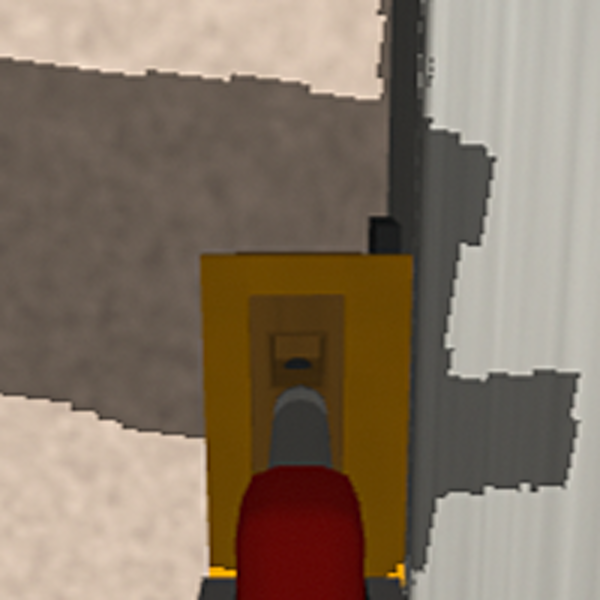

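```bash
python3 - <<'E'
from h import *
c=camera_info('wrist');T=np.array(c['T']);o=sensors.get_obs();R=Rn.from_quat(o['tcp_rot']).as_matrix()
r=T[:3,:3]@np.array([(180+298/3-c['cx'])/c['fx'],(60+360.5/3-c['cy'])/c['fy'],1]);w=T[:3,3]+r*(.0735-T[2,3])/r[2]
print('bore tool',((w-o['ee_pos'])@R*1e3).round(1),'world',w)
E
```

```text
bore tool [24.4 -0.9 87.8] world [0.48448357 0.04969886 0.0735    ]
```

Request:
arm_command --pt "1 0 -0.0005 0.005 0" --pt "1 0 -0.0005 0.011 0" --pt "1 0 -0.0005 0.017 0" --pt "1 0 -0.0005 0.022 0" --pt "1 0 -0.0005 0.026 0" --pt "1 0 -0.0005 0.028 0" --pt "1 0 -0.0005 0.0295 0" --pt "1 0 -0.0005 0.031 0"

```text
clock: 10.0
ee_pos: [0.488, 0.0264, 0.1303]
tcp_rot: [0.66, 0.752, 0.0, 0.0]
force: [0.8, -0.7, -2.6]
gripper_width: 0.0148
```

Request:
arm_command --pt "1 0 0 0.0012 0" --pt "1 0 0 0.0024 0" --pt "1 0 0 0.0036 0" --pt "1 0 0 0.0048 0"

```text
clock: 10.4
ee_pos: [0.4879, 0.0264, 0.1255]
tcp_rot: [0.66, 0.752, 0.0, 0.0]
force: [0.0, -0.1, -2.4]
gripper_width: 0.0149
```

Request:
arm_command --pt "1 0 0 0.0012 0" --pt "1 0 0 0.0024 0" --pt "1 0 0 0.0036 0" --pt "1 0 0 0.0036 0"

```text
clock: 10.8
ee_pos: [0.4878, 0.0264, 0.1217]
tcp_rot: [0.66, 0.752, -0.0, -0.0]
force: [0.8, 0.4, -1.5]
gripper_width: 0.0151
```

Request:
arm_command --pt "1 0 0 0.0012 0" --pt "1 0 0 0.0024 0" --pt "1 0 0 0.0036 0" --pt "1 0 0 0.0036 0"

```text
clock: 11.2
ee_pos: [0.4878, 0.0264, 0.1181]
tcp_rot: [0.66, 0.752, -0.0, -0.0]
force: [0.6, -0.1, -1.6]
gripper_width: 0.015
```

No contact force yet and the tips should be about 6 mm below the lock top, so they seem to have entered. I'll continue down.

Request:
arm_command --pt "1 0 0 0.0015 0" --pt "1 0 0 0.003 0" --pt "1 0 0 0.0045 0" --pt "1 0 0 0.006 0"

```text
clock: 11.6
ee_pos: [0.4879, 0.0264, 0.1121]
tcp_rot: [0.66, 0.752, -0.0, -0.0]
force: [0.6, -0.4, -2.4]
gripper_width: 0.0151
```

Request:
arm_command --pt "1 0 0 0.0015 0" --pt "1 0 0 0.003 0" --pt "1 0 0 0.0045 0" --pt "1 0 0 0.006 0"

```text
clock: 12.0
ee_pos: [0.4879, 0.0264, 0.1061]
tcp_rot: [0.66, 0.752, -0.0, -0.0]
force: [0.1, 0.1, -2.0]
gripper_width: 0.0153
```

Request:
arm_command --pt "1 0 0 0.0015 0" --pt "1 0 0 0.003 0" --pt "1 0 0 0.0045 0"

```text
clock: 12.3
ee_pos: [0.4883, 0.0266, 0.1024]
tcp_rot: [0.66, 0.751, 0.001, 0.0]
force: [-2.0, 1.5, 9.7]
gripper_width: 0.0152
```

Request:
arm_command --pt "1 0 0 0.0015 0" --pt "1 0 0 0.003 0" --pt "1 0 0 0.0045 0"

```text
clock: 12.6
ee_pos: [0.4882, 0.0266, 0.0981]
tcp_rot: [0.66, 0.751, 0.001, 0.0]
force: [-1.1, 0.5, 1.0]
gripper_width: 0.0154
```

Request:
arm_command --pt "1 0 0 0.001 0" --pt "1 0 0 0.002 0" --pt "1 0 0 0.003 0"

```text
clock: 12.9
ee_pos: [0.4878, 0.0264, 0.094]
tcp_rot: [0.66, 0.752, -0.0, -0.0]
force: [-0.6, -0.5, -2.8]
gripper_width: 0.0152
```

Request:
arm_command --pt "1 0 0 0.001 0" --pt "1 0 0 0.002 0"

```text
clock: 13.1
ee_pos: [0.4881, 0.0264, 0.0936]
tcp_rot: [0.66, 0.751, 0.0, 0.0]
force: [-6.4, -0.3, 27.9]
gripper_width: 0.0151
```

Request:
arm_command --pt "1 0 0 0.0007 0" --pt "1 0 0 0.0007 0"

```text
clock: 13.3
ee_pos: [0.4881, 0.0264, 0.0936]
tcp_rot: [0.66, 0.751, 0.001, 0.0]
force: [-6.9, 0.3, 26.4]
gripper_width: 0.0151
```

Firm floor contact at 27 N, after the pawl resistance peaked and dropped. I'll ease off, check the cap height, and tug lightly.

Request:
arm_command --pt "1 0 0 -0.0015 0" --pt "1 0 0 -0.002 0" --pt "1 0 0 -0.002 0"

```text
clock: 13.6
ee_pos: [0.4881, 0.0264, 0.0938]
tcp_rot: [0.66, 0.752, 0.0, 0.0]
force: [-1.9, 0.1, 6.0]
gripper_width: 0.0147
```

Request:
arm_command --pt "1 0 0 -0.001 0" --pt "1 0 0 -0.0015 0"

```text
clock: 13.8
ee_pos: [0.4878, 0.0264, 0.0947]
tcp_rot: [0.66, 0.752, -0.0, -0.0]
force: [0.0, -1.2, -2.3]
gripper_width: 0.0148
```

```bash
python3 - <<'E'
from h import *
c=camera_info('wrist');a,d=grab_frame('wrist');P=pts(d,c)
go(.488,.0264,.0935)
hsv=cv2.cvtColor(a,cv2.COLOR_RGB2HSV).astype(int);H,S,V=[hsv[...,i] for i in range(3)]
m=((H<6)|(H>172))&(S>120)&(P[...,2]>.1)
print(m.sum(),np.percentile(P[m][:,2],[50,75,90]))
E
```

```text
shift [-0.0001  0.0002  0.0013] turn 0 at [0.4878 0.0264 0.0948] F [ 0.8  0.2 -1.4] w 0.0152 t 13.85 j7 0.15
6118 [0.12004059 0.12067774 0.12115026]
```

Request:
arm_command --pt "1 0 0 -0.001 0" --pt "1 0 0 -0.0015 0"

```text
clock: 14.05
ee_pos: [0.4878, 0.0264, 0.0964]
tcp_rot: [0.66, 0.752, -0.0, -0.0]
force: [0.4, 0.4, -3.8]
gripper_width: 0.0149
```

Request:
arm_command --pt "1 0 0 -0.001 0" --pt "1 0 0 -0.0015 0"

```text
clock: 14.25
ee_pos: [0.4875, 0.0265, 0.0978]
tcp_rot: [0.66, 0.752, -0.0, -0.0]
force: [0.4, -0.0, -10.3]
gripper_width: 0.0148
```

The tug meets a rising hold (−10 N) near 4 mm of lift, so the pawls are in the grooves. I'll press home again and release.

Request:
arm_command --pt "1 0 0 0.0015 0" --pt "1 0 0 0.003 0" --pt "1 0 0 0.004 0" --pt "1 0 0 0.005 0" --pt "1 0 0 0.0055 0" --pt "1 0 0 0.0055 0"

```text
clock: 14.85
ee_pos: [0.4882, 0.0264, 0.0937]
tcp_rot: [0.66, 0.751, 0.001, 0.0]
force: [-3.8, 0.2, 11.1]
gripper_width: 0.015
```

Request:
arm_command --pt "1 0 0 -0.0008 0" --pt "0.7 0 0 -0.0008 0" --pt "0.5 0 0 -0.0008 0" --pt "0.5 0 0 -0.0008 0" --pt "0.5 0 0 -0.0008 0"

```text
clock: 15.35
ee_pos: [0.488, 0.0264, 0.0933]
tcp_rot: [0.66, 0.752, 0.0, 0.0]
force: [0.4, -0.3, -0.2]
gripper_width: 0.0425
```

Request:
arm_command --pt "0.5 0 0 -0.01 0" --pt "0.5 0 0 -0.03 0" --pt "0.5 0 0 -0.06 0" --pt "0.5 0 0 -0.1 0" --pt "0.5 0 0 -0.13 0" --pt "0.5 -0.03 0 -0.15 0" --pt "0.5 -0.07 0 -0.15 0" --pt "0.5 -0.07 0 -0.15 0"

```text
clock: 16.15
ee_pos: [0.4973, -0.0488, 0.2452]
tcp_rot: [0.662, 0.749, -0.0, 0.002]
force: [-0.8, 0.2, -0.8]
gripper_width: 0.0424
```

```bash
python3 - <<'E'
from h import *
go(.488,.0264,.0935)
c=camera_info('wrist');a,d=grab_frame('wrist');P=pts(d,c);save('w5',a)
hsv=cv2.cvtColor(a,cv2.COLOR_RGB2HSV).astype(int);H,S,V=[hsv[...,i] for i in range(3)]
l=np.stack([(P[...,:2]-O)@X,(P[...,:2]-O)@Y,P[...,2]],-1)*1000
m=((H<6)|(H>172))&(S>120)&(P[...,2]>.09)
print('cap',m.sum(),np.percentile(l[m],[2,50,98],axis=0).round(1).tolist())
m=(S<40)&(abs(l[...,0]+40)<45)&(abs(l[...,1])<110)&(l[...,2]>60)&(l[...,2]<130);print('lid z',np.percentile(l[m][:,2],[5,50,95]))
E
```

```text
shift [ 0.0763 -0.0004  0.1514] turn 0 at [ 0.4973 -0.0488  0.2452] F [-0.8  0.2 -0.8] w 0.0424 t 16.15 j7 0.26
cap 1804 [[-130.8, -62.6, 115.5], [-109.5, 5.1, 119.3], [-101.6, 32.8, 251.3]]
lid z [83.47393641 84.77672181 85.9988488 ]
```

View pics/w5.png

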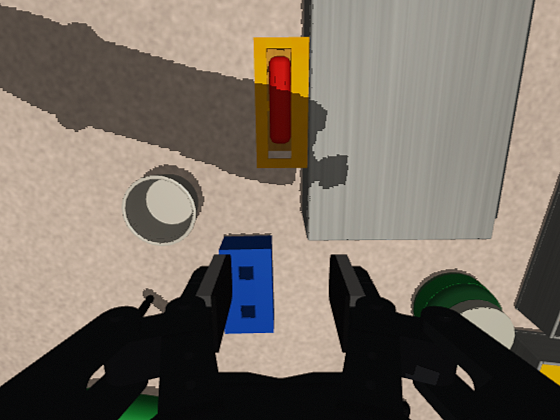

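The shackle sits in the lock through the hasp (cap at (280,100), top at about 119.5 mm; home is 120 mm). The lid is flat at about 85 mm and the gripper is clear, so I'm handing in.

```bash
python3 -c "
from h import *
print(env.finish_job())"
```

```text
the job is handed in; nothing more can be done
None
```

The blade safe is locked: I shut the lid, then took the large red-capped shackle from its blue stand, pressed it home through the hasp, let go, and handed the job in at about 16 s.

- **Lid:** its top measured flat at about 85 mm after pressing, and again at the end.
- **Lock:** the wrist camera put it about 5 mm off centre along the safe's +y. The overhead camera said about 4 mm; I used the wrist camera's figure.
- **Insertion:** the legs went in with no contact force. The pawls resisted with about 12 N, then let go, and the legs reached the bore floors at about 28 N, well under the 60 N limit.
- **Latch:** a light tug of about 8 N held at roughly 4 mm of lift, after which I pressed the shackle home again.
- **Final position:** the cap top measured 119–120 mm, against 120 mm for fully home.

The gripper was clear of everything at the end. I did not measure the other things on the counter before and after; the pictures showed none of them moved. No check failed.

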